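Ruler out of the short drawer

ROBOT

A 7-joint arm with a two-finger parallel gripper is mounted at the origin on a cart in front of the work surface, level with it; the furniture and walls round the work are solid. World frame = base frame: x ahead of the robot, y to its left, z up, the work surface at z = 0. Lengths are in m, angles in rad, forces in N, time in s.
With the tool pointing down it reaches from about 0.425 to 0.925 m from the base axis. Payload 6.8 kg.
Tool frame: the origin (TCP) lies on the centre line of the jaws, within the pads' length; the fingertips stand 14 mm ahead of it and the grasp point (between the pads) lies 5 mm behind it; z points along the fingers, y is the line along which they close (so a half turn about z gives the same grasp; the last joint's range is limited). The gripper opens to 85 mm and grips with 20 to 120 N. Pads are 22 mm wide; open, the fingers measure 114 mm over their backs; the gripper's body (76 mm by 85 mm) begins 54 mm behind the grasp point. The pads swing forward as they close: fully open they stand 13 mm farther back than shut.
Start: joints at [-0.108, 0.477, 0.022, 1.555, -0.011, 1.109, -0.083], TCP at [0.675, 0, 0.245] pointing down, gripper open.
Joint ranges: [-2.96, 2.96], [-0.34, 2.1], [-1.41, 1.46], [0.24, 2.44], [-1.37, 4.51], [0.17, 1.92], [-2.96, 2.96]. Speed limits (rad/s): [2.39, 2.39, 3.14, 3.14, 3.14, 3.14, 3.14].

INTERFACE

Orientations are given as a unit quaternion [w, x, y, z].
In Python, from station import bot gives the robot as it stands. The module is installed in compiled form; this text tells all that it offers.
- The arm moves only by the tool drive_tool, never from a script. Its argument "commands" is a list of rows, each an object with "hand": the opening, from 0 (shut) to 1 (fully open); "translation": the shift along the world's x, y, z in mm, a list of three; "angular": the turn, a rotation vector about the world's x, y, z in rad, a list of three. In form: [{"hand": hand, "translation": [tx, ty, tz], "angular": [ax, ay, az]}, ...]. A call has 1 to 12 rows; each row is the pose to reach, as a shift and turn from the pose commanded when the call began; what a row does not reach only later rows make up. A row lasts 1/8 s, in which the tool goes at most 62.5 mm and 10.7 degrees, less where a joint would pass 70% of its speed; a pose out of reach is approached as far as the arm can. A call with a gripper value outside its range is refused whole. The fingers move at their own pace and stop on an object; "force" is the grip in N (left out, the last holds). Time passes only in rows, so rows that repeat a pose let the fingers close. It gives the time, the measured TCP pose, the force, the opening and the grip force at its end, in the units of the state.
- bot.get_obs(): the state, without advancing time (a new reading comes with each control period).
- bot.read_camera(name): name is "scene" or "side" or "wrist"; returns the picture (400x640x3 uint8, red, green, blue); there is no depth.
- bot.camera_model(name): a dict with "fx", "fy", "cx", "cy" (pixels), "view" (4x4, takes a point from world to camera coordinates). Camera axes: x right, y up, looking along -z (the intrinsics and any distortion apply to the point x, -y, -z); pixel columns grow to the right and rows downward; lengths in m; the calibration is good to about 2 mm. The wrist camera is an equidistant fisheye: a pixel r from the principal point sees the ray r / f radians off the axis. A picture is of the moment at which its call begins: read the wrist's pose just before it. camera_model takes no time and is no camera call; for the wrist camera it gives the pose at the moment of the call.
- bot.hand_in(): hands the job in; it is judged then, once.
Trained networks look in the newest picture that a camera, given by its name, has taken for a name from the list of things; names that differ only in an ending like _2 or _b are one class to them, and where a whole thing is asked for, a point or a joint stands for the part that bears it (a point fixed in the world has none). Each returns a list of dicts, best first, with "score" (0 to 1); they miss things now and then, are a little off and sometimes report something else, mostly with a low value. They report only what shows in the picture. A call takes as long as a camera call.
- bot.find_in(camera, query): "position" ([column, row] in pixels, amid what is visible of it).
- bot.outline_of(camera, query): "pixels" (400x640 bool, what is visible of it) and "position" ([column, row] in pixels, amid what is visible of it).
The state is a dict: "t": time; "q": joint angles; "joint_vel": joint speeds; "joint_torque": joint torques, N m; "eef_pos": TCP position; "tool_rot": TCP orientation; "contact_force": force on the tool from outside, world axes, zero at the start; "torque": the same for the moment, N m; "gripper_width": opening from 0.0 (shut) to 1.0 (fully open); "grasp_force": force on a finger pad.
Only numpy, scipy, OpenCV 4.12 (cv2) and the standard library are available. Lean on these libraries where they do the work, as an engineer would, in place of code of your own. Each camera call takes 0.05 s, during which the arm holds its last target. There are 200 camera calls.

TASK

Please get me the long wooden ruler from the low drawer unit under the closed laptop: pull the drawer out by its bar handle as far as it goes, and put the marker pen that was dropped on top of the ruler back in its own place, the long pen compartment next to the ruler, lying flat. The drawer opens only half the ruler's length, so take the ruler by its visible part, tip its front end up over the drawer front and draw it out aslant from under the unit's top, then finish holding it in the gripper: level, still, touching nothing else, the whole ruler at least 10 cm above the top of the unit. Leave the sticky notes in their compartment, and do not knock over or shift the hole punch and the glue stick.

Things in the scene. Friction and masses are not known exactly. Their poses are not given: they have to be found in the camera images.
- unit: low pale-wood drawer unit, immovable, 320 deep (x) x 298 wide (y) x 85 mm high; origin: centre of its underside; x points from front to back, y to its left seen from the front, z up. One drawer fills it. Top board 10 mm thick, its front edge at unit x = -160 mm. A closed laptop (20 mm thick, 318 mm wide) is fixed on top, its front edge 96 mm behind the board's.
- drawer (a joint): how far the drawer is out, m: 0 shut (start), 0.145 at its stop; slides to the unit's -x, about 3 N friction, stays where left. Inside (shut, unit frame): x -160 to +148, y -132 to +132 mm, floor 16 mm above the desk. Drawer front 12 mm thick, top edge 73 mm above the desk. Ruler bay: y +32 to +132 mm, full length; the rib beside it is 30 mm high. At the stop the first 145 mm lie open above.
- handle (a point): middle of the steel bar handle on the drawer front; moves with the drawer. The bar is 10 mm thick, 124 mm long, runs along the unit's y, 50 mm above the desk; its axis stands 36 mm off the drawer front (31 mm free between bar and front). Its axes are the unit's.
- pen_slot (a point): middle of the floor of the pen compartment (155 mm long along the unit's x, 72 mm wide, ribs 30 mm high); moves with the drawer. Its axes are the unit's.
- lip (a point): point on the lower front edge of the unit's top board, in the middle of the ruler bay's width, 75 mm above the desk, 59 mm above the drawer floor; fixed to the unit
- ruler: flat wooden ruler, 300 long (its x) x 30 wide (y) x 8 mm thick (z), 50 to 100 g; origin: centre of its underside. It starts flat on the drawer floor in the ruler bay, its x along the unit's x within 0.02 rad, its -x end within about 8 mm of the drawer front. Its +x end lies under the unit's top. It can be gripped across its 30 mm width.
- marker: round marker pen, white with black cap, 135 long (its y) x 17 x 16 mm, 20 g; origin: on its underside as it starts, at half its length, 8 mm from its axis (it may roll). It starts lying along the ruler, on top of it, underside 24 mm above the desk.
- sticky_notes: block of sticky notes, 76 x 76 x 17 mm, in the small compartment at the front of the drawer's right side (an eraser lies in the one behind it); origin: centre of its underside. Stays there.
- hole_punch: red-topped two-hole punch, 98 x 105 x 61 mm, standing on the desk to the left of the unit; origin: centre of its underside. Stays where it is.
- glue_stick: glue stick standing on the desk to the left, 27 x 27 x 94 mm; origin: centre of its underside. Stays where it is.
- notes_slot (a point): middle of the floor of the front small compartment (84 x 84 mm); moves with the drawer

How it is judged:
By the outcome, as a careful person would: the job done as asked, in the order asked, and still so for the second after the job is handed in, while the arm keeps its last pose, push and grip.
It also fails if it takes over 67 s, if anything falls off the work surface, if the arm or the gripper's body presses on something with over 40 N, if the wrist force passes 120 N, or if a joint passes its speed limit or range.

## Working session

There is one attempt and no reset: what is moved stays moved. The work goes in short steps, Python scripts to look and compute and a tool call to move; the robot and the scene stay as the last step left them, time stands still between calls to the robot, and variables do not carry over. Pictures are saved under pics/ and viewed, at most 13 in all, crops included, and the job is handed in when it is done.

Besides the shell and the picture viewer there is one more tool, called after "Request:" in YAML: its name, and indented under it one key for each argument. drive_tool: Moves the arm, as the interface text tells. Its arguments: {"type":"object","properties":{"commands":{"type":"array","items":{"type":"object","properties":{"hand":{"type":"number"},"translation":{"type":"array","items":{"type":"number"}},"angular":{"type":"array","items":{"type":"number"}}}}},"force":{"type":"number"}},"required":["commands"]}

```bash
mkdir -p pics; cat > h.py <<'E'
import numpy as np, cv2
from station import bot
def snap(c,n=None):
    im=bot.read_camera(c)
    if n: cv2.imwrite(f'pics/{n}.png',im[:,:,::-1])
    return im
def ray(cam,px):
    m=bot.camera_model(cam); V=np.array(m['view'])
    x=(px[0]-m['cx'])/m['fx']; y=(px[1]-m['cy'])/m['fy']
    if cam=='wrist':
        r=np.hypot(x,y); s=np.sin(r)/r if r>1e-9 else 1; d=np.array([x*s,y*s,np.cos(r)])
    else:
        d=np.array([x,y,1.])
    d=d*[1,-1,-1]
    R=V[:3,:3]; return -R.T@V[:3,3], R.T@d
def at(cam,px,z):
    o,d=ray(cam,px); return o+d*(z-o[2])/d[2]
def tri(c1,p1,c2,p2):
    o1,d1=ray(c1,p1);o2,d2=ray(c2,p2)
    A=np.stack([d1,-d2],1); s=np.linalg.lstsq(A,o2-o1,rcond=None)[0]
    a=o1+s[0]*d1;b=o2+s[1]*d2
    return (a+b)/2,np.linalg.norm(a-b)
def proj(cam,P):
    m=bot.camera_model(cam); V=np.array(m['view']); p=V[:3,:3]@P+V[:3,3]; p=p*[1,-1,-1]
    if cam=='wrist':
        r=np.arctan2(np.hypot(p[0],p[1]),p[2]); k=r/np.hypot(p[0],p[1]); x,y=p[0]*k,p[1]*k
    else: x,y=p[0]/p[2],p[1]/p[2]
    return np.array([m['cx']+m['fx']*x,m['cy']+m['fy']*y])
E
python3 - <<'E'
from h import *
np.set_printoptions(precision=4,suppress=True)
o=bot.get_obs();print(o['t'],o['eef_pos'],o['tool_rot'])
for c in ['scene','side','wrist']:
    snap(c,c+'0'); m=bot.camera_model(c); print(c,m['fx'],m['cx'],m['cy'],{k:m[k] for k in m if k not in('fx','fy','cx','cy','view')},np.linalg.inv(m['view'])[:3])
    for n in ['handle','unit','hole_punch','glue_stick','drawer']:
        for r in bot.find_in(c,n)[:1]: print(n,r['score'],r['position'])
a=[cv2.imread(f'pics/{c}0.png') for c in ['scene','side']]
cv2.imwrite('pics/m0.png',cv2.resize(np.vstack(a),(800,1000))[:, :]); 
E
```

```text
0.0 [ 0.6744 -0.      0.2443] [-0.0006  0.7071  0.7071 -0.0007]
scene 458.59703938110846 319.54903845713244 211.14204754480218 {} [[ 0.7111  0.3161 -0.628   0.0186]
 [-0.7028  0.2946 -0.6475 -0.6787]
 [-0.0197  0.9018  0.4317  0.5457]]
unit 0.8 [370.4, 212.6]
hole_punch 0.58 [279.9, 201.8]
glue_stick 0.79 [217.3, 212.8]
side 391.4709726953665 309.7329234687697 199.579765649704 {} [[ 0.8671  0.2369 -0.4383  0.2652]
 [-0.4982  0.4122 -0.7628 -0.6982]
 [-0.      0.8798  0.4754  0.4996]]
handle 0.71 [320.9, 244.9]
unit 0.97 [356.0, 211.3]
hole_punch 0.55 [287.7, 167.2]
glue_stick 0.79 [230.6, 179.8]
drawer 0.57 [319.5, 244.0]
wrist 309.70691628693146 314.96738291969984 197.80507446726403 {} [[ 1.     -0.0004  0.0001  0.6755]
 [ 0.0003  0.9639  0.2664  0.0676]
 [-0.0002 -0.2664  0.9639  0.3747]]
handle 0.56 [235.9, 256.5]
unit 0.56 [374.2, 202.2]
glue_stick 0.55 [236.1, 260.2]
drawer 0.72 [230.9, 251.4]
```

View pics/scene0.png

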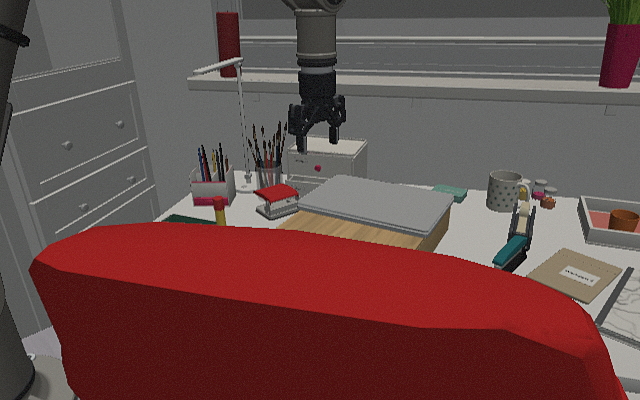

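View pics/wrist0.png

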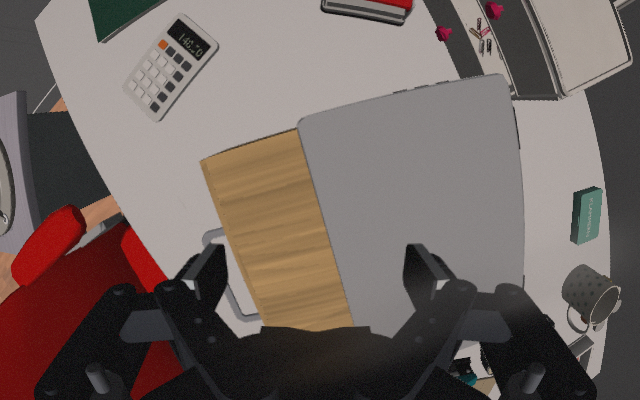

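The chair back hides the scene camera's view of the drawer front. In the wrist view, the board's front-left corner is near (202,161), the laptop's left front corner near (299,128), and the handle runs from about (206,238) to (240,318). The unit is yawed.

View pics/side0.png

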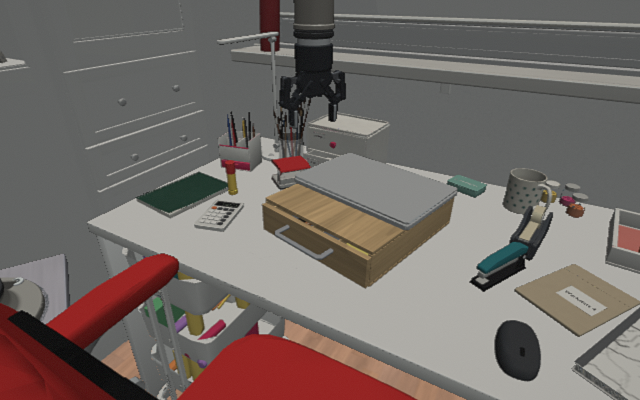

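```bash
python3 - <<'E'
from h import *
np.set_printoptions(precision=4,suppress=True)
a=at('wrist',(202,161),.085);b=at('wrist',(297,128),.085);f=at('wrist',(262,322),.085);g=at('wrist',(352,322),.085)
print(a,b,f,g); l1=at('wrist',(299,122),.105); l2=at('wrist',(503,74),.105);print(l1,l2)
for v in (f-a,a-b,l1-l2): print(np.arctan2(v[1],v[0]),np.linalg.norm(v))
for p in [(206,238),(240,318)]: print(at('wrist',p,.055))
E
```

```text
[0.564  0.0251 0.085 ] [0.6588 0.0548 0.085 ] [ 0.6132 -0.1641  0.085 ] [ 0.7188 -0.1631  0.085 ]
[0.6617 0.0609 0.105 ] [0.8585 0.1181 0.105 ]
-1.3161949946413132 0.19554331787899715
-2.8383786646543747 0.09931819115570051
-2.858561698856466 0.20498078599522981
[ 0.5482 -0.0696  0.055 ]
[ 0.5779 -0.1833  0.055 ]
```

The side view shows the whole drawer front: bar handle from (277,230) to (330,257), front-right top corner near (371,250). I'll fit the unit pose from zoomed crops of both cameras.

```bash
python3 - <<'E'
import cv2,numpy as np
s=cv2.imread('pics/side0.png')[150:300,250:460]; w=cv2.imread('pics/wrist0.png')[110:330,185:365]
s=cv2.resize(s,None,fx=2.4,fy=2.4,interpolation=3)   # 504x360
w=cv2.resize(w,None,fx=1.6,fy=1.6,interpolation=3)   # 288x352
o=np.zeros((360,792,3),np.uint8);o[:360,:504]=s;o[:352,504:]=w
cv2.imwrite('pics/c1.png',o)
E
```

```text
(no output)
```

View pics/c1.png

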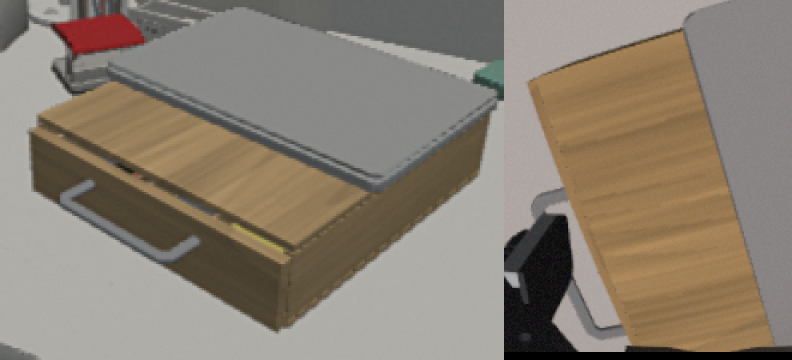

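```bash
python3 - <<'E'
from h import *
from scipy.optimize import least_squares
np.set_printoptions(precision=4,suppress=True)
D=[('wrist',(200,160),(-172,149,73)),('wrist',(208.1,158.8),(-160,149,85)),('wrist',(298,128),(-64,149,85)),
('side',(262.5,204.2),(-172,149,73)),('side',(265.8,200),(-160,149,85)),('side',(372.1,253.3),(-160,-149,85)),('side',(369.5,259.2),(-172,-149,73)),
('side',(277,231.7),(-208,58,50)),('side',(320.8,257.5),(-208,-58,50)),('wrist',(243.1,318.1),(-208,-58,50)),('wrist',(355,325),(-64,None,85))]
def W(p,P):
    c,s=np.cos(p[2]),np.sin(p[2]); P=np.array(P)/1000; return np.array([p[0]+c*P[0]-s*P[1],p[1]+s*P[0]+c*P[1],P[2]])
def res(p): return np.concatenate([proj(c,W(p,P))-x for c,x,P in D if P[1] is not None])
r=least_squares(res,[.757,-.078,.26],loss='soft_l1');print(r.x);print(res(r.x).reshape(-1,2))
print('handle',W(r.x,(-208,0,50)),'stop',W(r.x,(-353,0,50)))
E
```

```text
[ 0.7636 -0.071   0.2827]
[[-0.2512  0.379 ]
 [-2.1364 -0.2378]
 [ 0.9571  0.5915]
 [-0.2302 -0.8826]
 [ 0.2602 -3.1889]
 [ 2.391  -2.3723]
 [ 0.5097  0.0719]
 [ 0.8458  2.0125]
 [-1.995  -0.3912]
 [-0.6158 -1.4069]]
handle [ 0.5639 -0.129   0.05  ] stop [ 0.4246 -0.1695  0.05  ]
```

Request:
drive_tool:
  commands:
    - {"hand": 0.42, "translation": [-40, -45, -20], "angular": [0, 0, 0.14]}
    - {"hand": 0.42, "translation": [-75, -90, -50], "angular": [0, 0, 0.283]}
    - {"hand": 0.42, "translation": [-110, -129, -80], "angular": [0, 0, 0.283]}
    - {"hand": 0.42, "translation": [-110, -129, -100], "angular": [0, 0, 0.283]}
    - {"hand": 0.42, "translation": [-110, -129, -100], "angular": [0, 0, 0.283]}
    - {"hand": 0.42, "translation": [-110, -129, -100], "angular": [0, 0, 0.283]}
  force: 40

```text
t: 1.65
eef_pos: [0.5662, -0.1282, 0.1462]
tool_rot: [0.001, 0.6, 0.8, 0.001]
contact_force: [-1.0, 0.7, 0.9]
gripper_width: 0.416
grasp_force: 0.0
```

```bash
python3 - <<'E'
from h import *
np.set_printoptions(precision=4,suppress=True)
o=bot.get_obs();print(o['t'],o['eef_pos'],o['tool_rot'],o['gripper_width'])
snap('wrist','w2')
im=cv2.imread('pics/w2.png')
for P in [(.5639,-.129,.055),(.5801,-.1847,.055),(.5477,-.0733,.055)]:
    p=proj('wrist',np.array(P));cv2.circle(im,tuple(int(v) for v in p),3,(0,0,255),1)
cv2.imwrite('pics/w2a.png',im)
E
```

```text
1.65 [ 0.5662 -0.1282  0.1462] [0.0006 0.5998 0.8002 0.0006] 0.4163815327764949
```

View pics/w2a.png

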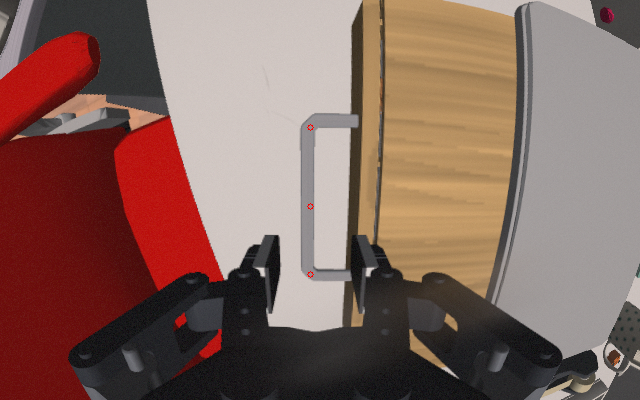

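The projected handle points fall on the bar, about 2 px to the right of its axis. Now descending and gripping it.

Request:
drive_tool:
  commands:
    - {"hand": 0.36, "translation": [-4, -1, -30], "angular": [0, 0, 0]}
    - {"hand": 0.36, "translation": [-4, -1, -60], "angular": [0, 0, 0]}
    - {"hand": 0.36, "translation": [-4, -1, -80], "angular": [0, 0, 0]}
    - {"hand": 0.36, "translation": [-4, -1, -91], "angular": [0, 0, 0]}
    - {"hand": 0.36, "translation": [-4, -1, -91], "angular": [0, 0, 0]}
    - {"hand": 0, "translation": [-4, -1, -91], "angular": [0, 0, 0]}
    - {"hand": 0, "translation": [-4, -1, -91], "angular": [0, 0, 0]}
    - {"hand": 0, "translation": [-4, -1, -91], "angular": [0, 0, 0]}
    - {"hand": 0, "translation": [-4, -1, -91], "angular": [0, 0, 0]}
  force: 40

```text
t: 2.82
eef_pos: [0.5608, -0.1303, 0.0554]
tool_rot: [0.0, 0.601, 0.8, -0.0]
contact_force: [-3.8, -0.0, 5.4]
gripper_width: 0.096
grasp_force: 39.3
```

Request:
drive_tool:
  commands:
    - {"hand": 0, "translation": [-15, -4, 0], "angular": [0, 0, 0]}
    - {"hand": 0, "translation": [-38, -11, 0], "angular": [0, 0, 0]}
    - {"hand": 0, "translation": [-62, -18, 0], "angular": [0, 0, 0]}
    - {"hand": 0, "translation": [-86, -25, 0], "angular": [0, 0, 0]}
    - {"hand": 0, "translation": [-110, -32, 0], "angular": [0, 0, 0]}
    - {"hand": 0, "translation": [-125, -36.5, 0], "angular": [0, 0, 0]}
    - {"hand": 0, "translation": [-136, -39.5, 0], "angular": [0, 0, 0]}
    - {"hand": 0, "translation": [-141, -41, 0], "angular": [0, 0, 0]}
    - {"hand": 0, "translation": [-141, -41, 0], "angular": [0, 0, 0]}
    - {"hand": 0, "translation": [-141, -41, 0], "angular": [0, 0, 0]}

```text
t: 4.08
eef_pos: [0.4212, -0.17, 0.0553]
tool_rot: [0.001, 0.6, 0.8, 0.001]
contact_force: [1.1, 4.8, 6.9]
gripper_width: 0.092
grasp_force: 41.0
```

Request:
drive_tool:
  commands:
    - {"hand": 0, "translation": [-2, -0.6, 0], "angular": [0, 0, 0]}
    - {"hand": 0, "translation": [-4, -1.2, 0], "angular": [0, 0, 0]}
    - {"hand": 0, "translation": [-4, -1.2, 0], "angular": [0, 0, 0]}

```text
t: 4.45
eef_pos: [0.4211, -0.1701, 0.0554]
tool_rot: [0.004, 0.599, 0.801, 0.003]
contact_force: [11.3, 8.5, -6.3]
gripper_width: 0.094
grasp_force: 39.9
```

Request:
drive_tool:
  commands:
    - {"hand": 0.36, "translation": [4, 1.2, 0], "angular": [0, 0, 0]}
    - {"hand": 0.36, "translation": [4, 1.2, 0], "angular": [0, 0, 0]}
    - {"hand": 0.36, "translation": [4, 1.2, 0], "angular": [0, 0, 0]}
    - {"hand": 0.36, "translation": [4, 1.2, 0], "angular": [0, 0, 0]}
    - {"hand": 0.36, "translation": [4, 1, 30], "angular": [0, 0, 0]}
    - {"hand": 0.36, "translation": [4, 1, 80], "angular": [0, 0, 0]}
    - {"hand": 0.36, "translation": [30, -5, 135], "angular": [0, 0, 0]}
    - {"hand": 0.36, "translation": [65, -10, 190], "angular": [0, 0, 0]}
    - {"hand": 0.36, "translation": [100, -10, 230], "angular": [0, 0, 0]}
    - {"hand": 0.36, "translation": [100, -10, 230], "angular": [0, 0, 0]}
    - {"hand": 0.36, "translation": [100, -10, 230], "angular": [0, 0, 0]}

```text
t: 5.82
eef_pos: [0.5147, -0.1822, 0.2831]
tool_rot: [-0.001, 0.6, 0.8, -0.001]
contact_force: [-0.6, 1.1, -1.1]
gripper_width: 0.358
grasp_force: 0.0
```

```bash
python3 - <<'E'
from h import *
np.set_printoptions(precision=4,suppress=True)
o=bot.get_obs();print(o['t'],o['eef_pos'],o['tool_rot'],o['gripper_width'])
snap('wrist','w3')
for n,z in [('marker',.032),('ruler',.024),('handle',.055),('sticky_notes',.033),('pen_slot',.016)]:
    for r in bot.outline_of('wrist',n)[:2]:
        c=r['pixels']; ys,xs=np.nonzero(c); q=cv2.minAreaRect(np.stack([xs,ys],1).astype(np.float32))
        print(n,round(r['score'],2),r['position'],at('wrist',r['position'],z)); print('   ',[at('wrist',p,z)[:2] for p in cv2.boxPoints(q)], cv2.boxPoints(q).tolist())
E
```

```text
5.825 [ 0.5147 -0.1822  0.2831] [-0.001   0.6005  0.7997 -0.0006] 0.3578075807244298
marker 0.52 [536.4, 2.6] [0.7571 0.1645 0.032 ]
    [array([0.7444, 0.1616]), array([0.7713, 0.1786]), array([0.7725, 0.1695]), array([0.7457, 0.1528])] [[530.0, 0.0], [544.0, 0.0], [544.0, 5.0], [530.0, 5.0]]
ruler 0.68 [352.3, 79.0] [ 0.5268 -0.061   0.024 ]
    [array([ 0.4537, -0.0878]), array([ 0.4459, -0.0576]), array([ 0.595 , -0.0135]), array([ 0.603 , -0.0446])] [[289.44879150390625, 82.92568969726562], [290.15625, 58.635623931884766], [413.16839599609375, 62.218505859375], [412.4609375, 86.50857543945312]]
handle 0.92 [344.6, 130.7] [ 0.5335 -0.1257  0.055 ]
    [array([ 0.441 , -0.3087]), array([ 0.3751, -0.017 ]), array([0.5745, 0.0378]), array([ 0.6629, -0.2519])] [[233.59524536132812, 249.5720977783203], [240.25216674804688, 9.923678398132324], [415.1449890136719, 14.781814575195312], [408.4880676269531, 254.43023681640625]]
sticky_notes 0.81 [319.2, 204.9] [ 0.533  -0.2255  0.033 ]
    [array([ 0.4843, -0.2031]), array([ 0.5578, -0.1816]), array([ 0.5816, -0.2549]), array([ 0.5039, -0.2775])] [[287.0, 178.0], [348.0, 178.0], [348.0, 235.0], [287.0, 235.0]]
pen_slot 0.98 [340.9, 131.5] [ 0.5342 -0.129   0.016 ]
    [array([ 0.4272, -0.3274]), array([ 0.3659, -0.0037]), array([0.5904, 0.0499]), array([ 0.6773, -0.2731])] [[228.28790283203125, 246.3930206298828], [243.14007568359375, 8.758743286132812], [418.76654052734375, 19.735397338867188], [403.91436767578125, 257.36968994140625]]
```

View pics/w3.png

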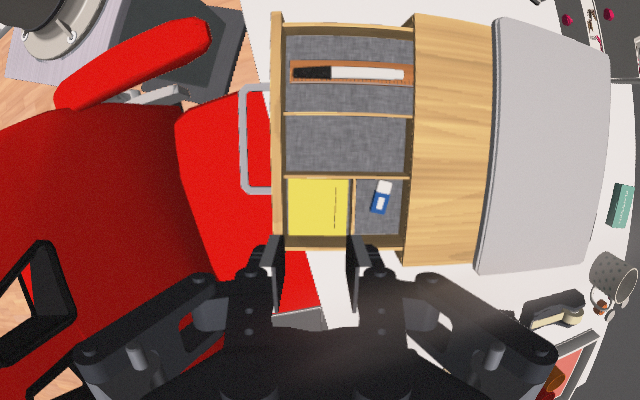

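The drawer is open. The ruler shows at columns 290–412, rows 60–86, with the marker on it from about (294,72) to (404,75). The pen slot is at about (346,143) and the notes at about (319,205).

```bash
cat >> h.py <<'E'
U=np.array([.7636,-.071]);TH=.281
def toU(P):
    d=np.array(P)[:2]-U; c,s=np.cos(TH),np.sin(TH); return np.array([c*d[0]+s*d[1],-s*d[0]+c*d[1]])
def toW(x,y):
    c,s=np.cos(TH),np.sin(TH); return U+[c*x-s*y,s*x+c*y]
E
python3 - <<'E'
from h import *
np.set_printoptions(precision=4,suppress=True)
for n,p,z in [('mk cap',(294,72),.032),('mk mid',(349,73.5),.032),('mk end',(404,75),.032),('slot mid',(346,145),.016),('slotTL',(286,115),.046),('slotBL',(285,177),.046),('ruler fl',(290,60),.024),('ruler fr',(289,83),.024),('ruler bl',(412,63),.024),('ruler br',(412,87),.024),('sideL rear',(409,39),.016),('bay left front',(285,36),.016)]:
    P=at('wrist',p,z);print(n,P,toU(P))
print(bot.get_obs()['q'])
E
```

```text
mk cap [ 0.4573 -0.0739  0.032 ] [-0.2951  0.0822]
mk mid [ 0.5217 -0.0567  0.032 ] [-0.2285  0.0808]
mk end [ 0.5876 -0.0358  0.032 ] [-0.1593  0.0827]
slot mid [ 0.5456 -0.1438  0.016 ] [-0.2297 -0.0095]
slotTL [ 0.4639 -0.1273  0.046 ] [-0.3036  0.029 ]
slotBL [ 0.4825 -0.1997  0.046 ] [-0.3058 -0.0457]
ruler fl [ 0.4473 -0.0594  0.024 ] [-0.3006  0.0989]
ruler fr [ 0.4544 -0.0881  0.024 ] [-0.3018  0.0694]
ruler bl [ 0.5953 -0.0149  0.024 ] [-0.1462  0.1006]
ruler br [ 0.6041 -0.0453  0.024 ] [-0.1461  0.0689]
sideL rear [0.5846 0.0177 0.016 ] [-0.1474  0.1348]
bay left front [ 0.431  -0.0288  0.016 ] [-0.3079  0.1328]
[ 0.2446  0.2318 -0.0223  1.8178  0.0058  1.0937  0.5029]
```

Request:
drive_tool:
  commands:
    - {"hand": 0.45, "translation": [1, 20, 0], "angular": [0, 0, 0.17]}
    - {"hand": 0.45, "translation": [3, 50, 0], "angular": [0, 0, 0.34]}
    - {"hand": 0.45, "translation": [5, 80, 0], "angular": [0, 0, 0.51]}
    - {"hand": 0.45, "translation": [7, 110, 0], "angular": [0, 0, 0.68]}
    - {"hand": 0.45, "translation": [7, 126, 0], "angular": [0, 0, 0.85]}
    - {"hand": 0.45, "translation": [7, 126, -20], "angular": [0, 0, 1.02]}
    - {"hand": 0.45, "translation": [7, 126, -50], "angular": [0, 0, 1.19]}
    - {"hand": 0.45, "translation": [7, 126, -90], "angular": [0, 0, 1.36]}
    - {"hand": 0.45, "translation": [7, 126, -130], "angular": [0, 0, 1.5]}
    - {"hand": 0.45, "translation": [7, 126, -160], "angular": [0, 0, 1.571]}
    - {"hand": 0.45, "translation": [7, 126, -160], "angular": [0, 0, 1.571]}
    - {"hand": 0.45, "translation": [7, 126, -160], "angular": [0, 0, 1.571]}

```text
t: 7.62
eef_pos: [0.5237, -0.0562, 0.1253]
tool_rot: [0.001, -0.14, 0.99, -0.0]
contact_force: [-0.2, -0.9, 0.4]
gripper_width: 0.452
grasp_force: 0.0
```

```bash
python3 - <<'E'
from h import *
np.set_printoptions(precision=4,suppress=True)
o=bot.get_obs();print(o['t'],o['eef_pos'],o['tool_rot'],o['q'])
snap('wrist','w4')
im=cv2.imread('pics/w4.png')
e=o['eef_pos']
for P in [(*e[:2],.032),(*toW(-.295,.082),.032),(*toW(-.159,.082),.032),(*toW(-.301,.099),.024),(*toW(-.301,.069),.024)]:
    p=proj('wrist',np.array(P));cv2.circle(im,tuple(int(v) for v in p),3,(0,255,0),1)
cv2.imwrite('pics/w4a.png',im)
E
```

```text
7.625 [ 0.5237 -0.0562  0.1253] [ 0.0006 -0.1404  0.9901 -0.0001] [ 0.2332  0.4062 -0.3002  1.9999  0.1709  0.7579  1.6841]
```

View pics/w4a.png

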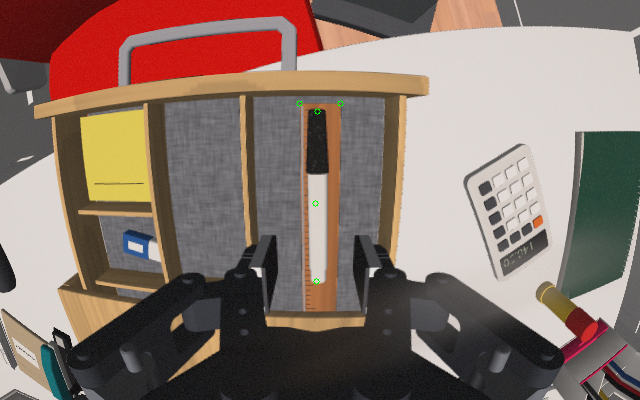

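The projected points fall on the marker's ends and the ruler's front corners, and the TCP is centred over the marker. Descending to grip it.

Request:
drive_tool:
  commands:
    - {"hand": 0.45, "translation": [-1, 0, -40], "angular": [0, 0, 0]}
    - {"hand": 0.4, "translation": [-1, 0, -70], "angular": [0, 0, 0]}
    - {"hand": 0.4, "translation": [-1, 0, -84], "angular": [0, 0, 0]}
    - {"hand": 0.4, "translation": [-1, 0, -84], "angular": [0, 0, 0]}
    - {"hand": 0, "translation": [-1, 0, -84], "angular": [0, 0, 0]}
    - {"hand": 0, "translation": [-1, 0, -84], "angular": [0, 0, 0]}
    - {"hand": 0, "translation": [-1, 0, -84], "angular": [0, 0, 0]}
    - {"hand": 0, "translation": [-1, 0, -84], "angular": [0, 0, 0]}
  force: 25

```text
t: 8.68
eef_pos: [0.5232, -0.0561, 0.0417]
tool_rot: [0.001, -0.141, 0.99, -0.0]
contact_force: [-1.8, 0.8, 6.9]
gripper_width: 0.169
grasp_force: 24.9
```

Request:
drive_tool:
  commands:
    - {"hand": 0, "translation": [0, 0, 15], "angular": [0, 0, 0]}
    - {"hand": 0, "translation": [0, 0, 40], "angular": [0, 0, 0]}
    - {"hand": 0, "translation": [3, -10, 55], "angular": [0, 0, 0]}
    - {"hand": 0, "translation": [13, -45, 55], "angular": [0, 0, 0]}
    - {"hand": 0, "translation": [22, -77, 55], "angular": [0, 0, 0]}
    - {"hand": 0, "translation": [25, -87, 50], "angular": [0, 0, 0]}
    - {"hand": 0, "translation": [25, -87, 25], "angular": [0, 0, 0]}
    - {"hand": 0, "translation": [25, -87, 5], "angular": [0, 0, 0]}
    - {"hand": 0, "translation": [25, -87, -5], "angular": [0, 0, 0]}
    - {"hand": 0, "translation": [25, -87, -7], "angular": [0, 0, 0]}
    - {"hand": 0, "translation": [25, -87, -7], "angular": [0, 0, 0]}

```text
t: 10.05
eef_pos: [0.5472, -0.1427, 0.0337]
tool_rot: [0.0, -0.141, 0.99, 0.0]
contact_force: [-0.2, -0.5, 0.7]
gripper_width: 0.168
grasp_force: 25.5
```

Request:
drive_tool:
  commands:
    - {"hand": 0.25, "translation": [0, 0, 0], "angular": [0, 0, 0]}
    - {"hand": 0.32, "translation": [0, 0, 0], "angular": [0, 0, 0]}
    - {"hand": 0.32, "translation": [0, 0, 0], "angular": [0, 0, 0]}
    - {"hand": 0.32, "translation": [0, 0, 20], "angular": [0, 0, 0]}
    - {"hand": 0.32, "translation": [0, 0, 60], "angular": [0, 0, 0]}
    - {"hand": 0.5, "translation": [-10, 43, 90], "angular": [0, 0, 0]}
    - {"hand": 0.5, "translation": [-20, 85, 92], "angular": [0, 0, 0]}
    - {"hand": 0.5, "translation": [-20, 85, 92], "angular": [0, 0, 0]}
    - {"hand": 0.5, "translation": [-20, 85, 92], "angular": [0, 0, 0]}

```text
t: 11.18
eef_pos: [0.527, -0.0587, 0.1253]
tool_rot: [-0.0, -0.141, 0.99, -0.0]
contact_force: [-1.0, 0.4, -0.7]
gripper_width: 0.504
grasp_force: 0.0
```

```bash
python3 - <<'E'
from h import *
np.set_printoptions(precision=4,suppress=True)
o=bot.get_obs();print(o['t'],o['eef_pos'],o['tool_rot'],o['q'])
snap('wrist','w5')
im=cv2.imread('pics/w5.png')
for P in [(*toW(-.301,.099),.024),(*toW(-.301,.069),.024),(*toW(-.212,.084),.024),(*toW(-.16,.084),.075)]:
    p=proj('wrist',np.array(P));cv2.circle(im,tuple(int(v) for v in p),3,(0,255,0),1)
cv2.imwrite('pics/w5a.png',im)
for n,z in [('marker',.024),('ruler',.024)]:
  for r in bot.find_in('wrist',n)[:1]: print(n,r['score'],r['position'],toU(at('wrist',r['position'],z)))
print(toW(-.212,.084))
E
```

```text
11.175 [ 0.527  -0.0587  0.1253] [-0.0001 -0.1411  0.99   -0.0002] [ 0.2415  0.4124 -0.306   1.9906  0.1762  0.7637  1.6859]
marker 0.94 [205.4, 186.5] [-0.2367 -0.0108]
ruler 0.58 [324.4, 201.8] [-0.2243  0.084 ]
[ 0.5366 -0.0491]
```

View pics/w5a.png

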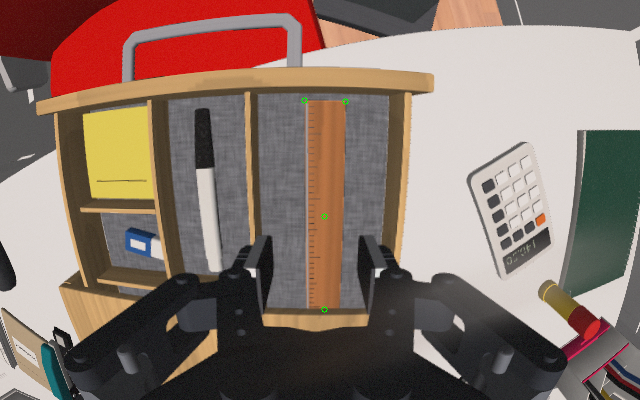

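The marker lies flat in the pen slot, running from (203,110) to (213,270). The ruler is clear and the projected points match it. Next I descend on the ruler at unit x = -0.212.

Request:
drive_tool:
  commands:
    - {"hand": 0.54, "translation": [10, 10, 0], "angular": [0, 0, 0]}
    - {"hand": 0.54, "translation": [10, 10, -40], "angular": [0, 0, 0]}
    - {"hand": 0.54, "translation": [10, 10, -75], "angular": [0, 0, 0]}
    - {"hand": 0.54, "translation": [10, 10, -90], "angular": [0, 0, 0]}
    - {"hand": 0.54, "translation": [10, 10, -95], "angular": [0, 0, 0]}
    - {"hand": 0.54, "translation": [10, 10, -95], "angular": [0, 0, 0]}
  force: 30

```text
t: 12.08
eef_pos: [0.5377, -0.0481, 0.0308]
tool_rot: [0.0, -0.141, 0.99, -0.0]
contact_force: [0.4, 0.1, 1.3]
gripper_width: 0.539
grasp_force: 0.0
```

Request:
drive_tool:
  commands:
    - {"hand": 0.42, "translation": [0, 0, 0], "angular": [0, 0, 0]}
    - {"hand": 0.42, "translation": [0, 0, 0], "angular": [0, 0, 0]}
    - {"hand": 0.42, "translation": [0, 0, -2], "angular": [0, 0, 0]}
    - {"hand": 0.42, "translation": [0, 0, -3], "angular": [0, 0, 0]}
    - {"hand": 0.42, "translation": [0, 0, -3], "angular": [0, 0, 0]}

```text
t: 12.7
eef_pos: [0.5384, -0.048, 0.029]
tool_rot: [0.001, -0.141, 0.99, -0.0]
contact_force: [-2.0, 0.2, 14.2]
gripper_width: 0.424
grasp_force: 7.2
```

Request:
drive_tool:
  commands:
    - {"hand": 0.42, "translation": [0, 0, 2.5], "angular": [0, 0, 0]}
    - {"hand": 0.3, "translation": [0, 0, 2.5], "angular": [0, 0, 0]}
    - {"hand": 0.0, "translation": [0, 0, 2.5], "angular": [0, 0, 0]}
    - {"hand": 0.0, "translation": [0, 0, 2.5], "angular": [0, 0, 0]}
    - {"hand": 0.0, "translation": [0, 0, 2.5], "angular": [0, 0, 0]}
    - {"hand": 0.0, "translation": [0, 0, 2.5], "angular": [0, 0, 0]}
  force: 80

```text
t: 13.45
eef_pos: [0.5376, -0.0481, 0.0307]
tool_rot: [0.001, -0.141, 0.99, -0.0]
contact_force: [-1.7, 1.0, 11.0]
gripper_width: 0.315
grasp_force: 78.2
```

```bash
python3 - <<'E'
from h import *
from scipy.spatial.transform import Rotation as Ro
np.set_printoptions(precision=4,suppress=True)
def T(p,q): M=np.eye(4);M[:3,:3]=Ro.from_quat([q[1],q[2],q[3],q[0]]).as_matrix();M[:3,3]=p;return M
o=bot.get_obs(); C=np.linalg.inv(bot.camera_model('wrist')['view']); rel=np.linalg.inv(T(o['eef_pos'],o['tool_rot']))@C
C3=T([.5147,-.1822,.2831],[-.001,.6005,.7997,-.0006])@rel
m=bot.camera_model('wrist')
def ray3(px):
    x=(px[0]-m['cx'])/m['fx'];y=(px[1]-m['cy'])/m['fy'];r=np.hypot(x,y);s=np.sin(r)/r
    return C3[:3,3],C3[:3,:3]@(np.array([x*s,y*s,np.cos(r)])*[1,-1,-1])
def t2(a,b):
    A=np.stack([a[1],-b[1]],1);s=np.linalg.lstsq(A,b[0]-a[0],rcond=None)[0];P,Q=a[0]+s[0]*a[1],b[0]+s[1]*b[1];return (P+Q)/2,np.linalg.norm(P-Q)
print('cam',C3[:3,3])
print('arm tip',t2(ray3((200,35)),ray('side',(172,262))))
print('arm base',t2(ray3((60,95)),ray('side',(75,310))))
for c,z in[((30,260),0),((600,300),0)]: print(ray('scene',c))
for px in [(172,262),(75,310)]:print(px,proj('scene',t2(ray3((200,35)),ray('side',(172,262)))[0]))
# back top edge in w3?
for px in [(60,110),(175,125)]:
    a=ray3(px); print(px,[a[0]+a[1]*(z-a[0][2])/a[1][2] for z in (.2,.1,0,-.2)])
# waypoints
S0=np.array([-.2105,.0307]);d=.2095;h=.0147
u=toW(1,0)-U
for xb,zb,al in [(-.001,.018,.03),(-.002,.019,.08),(-.003,.02,.13),(-.003,.021,.18),(-.003,.021,.23),(-.03,.0273,.23),(-.06,.0333,.24),(-.10,.036,.3),(-.13,.036,.42),(-.16,.039,.52),(-.185,.045,.58)]:
    x=xb-d*np.cos(al)+h*np.sin(al);z=zb+d*np.sin(al)+h*np.cos(al)
    w=u*(x-S0[0])*1000; lip=zb+(-.16-xb)*-1*np.tan(al) if xb>-.16 else 0
    print([round(w[0],1),round(w[1],1),round((z-S0[1])*1e3,1)],[round(-.277*al,3),round(.961*al,3),0],'lip top',round(lip+.008/np.cos(al),4),'front und',round(zb+(xb+.317)*np.tan(al),3))
E
```

```text
cam [ 0.4966 -0.1182  0.4125]
arm tip (array([ 0.3336, -0.057 ,  0.0484]), np.float64(0.003930430821349342))
arm base (array([ 0.1759, -0.1636,  0.0987]), np.float64(0.017715088279158235))
(array([ 0.0186, -0.6787,  0.5457]), array([ 0.1453,  1.0599, -0.5153]))
(array([ 0.0186, -0.6787,  0.5457]), array([ 1.0016,  0.1606, -0.6185]))
(172, 262) [205.2666 304.3827]
(75, 310) [205.2666 304.3827]
(60, 110) [array([ 0.2746, -0.1602,  0.2   ]), array([ 0.1701, -0.18  ,  0.1   ]), array([ 0.0656, -0.1997,  0.    ]), array([-0.1433, -0.2392, -0.2   ])]
(175, 125) [array([ 0.3988, -0.15  ,  0.2   ]), array([ 0.3528, -0.165 ,  0.1   ]), array([ 0.3068, -0.1799,  0.    ]), array([ 0.2148, -0.2099, -0.2   ])]
[np.float64(0.5), np.float64(0.1), np.float64(8.3)] [-0.008, 0.029, 0] lip top 0.0308 front und 0.027
[np.float64(0.8), np.float64(0.2), np.float64(19.7)] [-0.022, 0.077, 0] lip top 0.0397 front und 0.044
[np.float64(1.6), np.float64(0.5), np.float64(31.0)] [-0.036, 0.125, 0] lip top 0.0486 front und 0.061
[np.float64(3.9), np.float64(1.1), np.float64(42.3)] [-0.05, 0.173, 0] lip top 0.0577 front und 0.078
[np.float64(6.6), np.float64(1.9), np.float64(52.4)] [-0.064, 0.221, 0] lip top 0.066 front und 0.095
[np.float64(-19.3), np.float64(-5.6), np.float64(58.7)] [-0.064, 0.221, 0] lip top 0.066 front und 0.094
[np.float64(-47.6), np.float64(-13.7), np.float64(66.7)] [-0.066, 0.231, 0] lip top 0.066 front und 0.096
[np.float64(-82.0), np.float64(-23.7), np.float64(81.3)] [-0.083, 0.288, 0] lip top 0.0629 front und 0.103
[np.float64(-100.7), np.float64(-29.1), np.float64(104.1)] [-0.116, 0.404, 0] lip top 0.0582 front und 0.12
[np.float64(-119.1), np.float64(-34.4), np.float64(125.2)] [-0.144, 0.5, 0] lip top 0.0092 front und 0.129
[np.float64(-136.1), np.float64(-39.3), np.float64(141.4)] [-0.161, 0.557, 0] lip top 0.0096 front und 0.131
```

Request:
drive_tool:
  commands:
    - {"hand": 0, "translation": [0.5, 0, 8], "angular": [-0.008, 0.029, 0]}
    - {"hand": 0, "translation": [1, 0, 20], "angular": [-0.022, 0.077, 0]}
    - {"hand": 0, "translation": [1.5, 0.5, 31], "angular": [-0.036, 0.125, 0]}
    - {"hand": 0, "translation": [4, 1, 42], "angular": [-0.05, 0.173, 0]}
    - {"hand": 0, "translation": [6.5, 2, 52.5], "angular": [-0.064, 0.221, 0]}
    - {"hand": 0, "translation": [6.5, 2, 52.5], "angular": [-0.064, 0.221, 0]}
    - {"hand": 0, "translation": [6.5, 2, 52.5], "angular": [-0.064, 0.221, 0]}

```text
t: 14.32
eef_pos: [0.5427, -0.0464, 0.0816]
tool_rot: [-0.114, -0.14, 0.983, -0.016]
contact_force: [-0.6, 0.3, -1.9]
gripper_width: 0.322
grasp_force: 79.3
```

```bash
python3 - <<'E'
from h import *
o=bot.get_obs();print(o['t'],o['eef_pos'],o['contact_force'],o['q'])
snap('wrist','w6'); s=snap('side','s6')
w=cv2.resize(cv2.imread('pics/w6.png'),(480,300)); s=cv2.imread('pics/s6.png')[140:320,200:440]; s=cv2.resize(s,(400,300))
cv2.imwrite('pics/c6.png',np.hstack([w[:,90:],s])[:,:800])
E
```

```text
14.325 [ 0.54266901 -0.04642045  0.08158324] [-0.55221066  0.32016441 -1.94580573] [ 0.13044595  0.59194177 -0.25289778  1.82606705  0.2196092   0.97970518
  1.61230481]
```

View pics/c6.png

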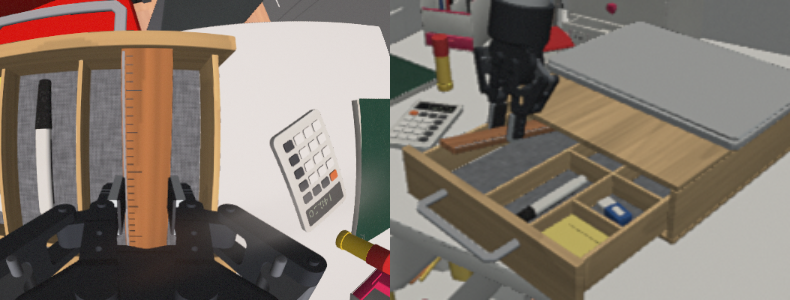

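The ruler is tipped up with its front above the drawer front, and the marker and notes are in place. Drawing it out along the slanted path.

Request:
drive_tool:
  commands:
    - {"hand": 0, "translation": [-12, -3.5, 3], "angular": [0, 0, 0]}
    - {"hand": 0, "translation": [-26, -7.5, 6], "angular": [0, 0, 0]}
    - {"hand": 0, "translation": [-40, -11.5, 10], "angular": [0, 0.005, 0]}
    - {"hand": 0, "translation": [-54, -15.5, 14], "angular": [-0.002, 0.01, 0]}
    - {"hand": 0, "translation": [-71, -20.5, 21], "angular": [-0.01, 0.037, 0]}
    - {"hand": 0, "translation": [-88.5, -25.5, 29], "angular": [-0.019, 0.067, 0]}
    - {"hand": 0, "translation": [-98, -28.5, 40], "angular": [-0.036, 0.125, 0]}
    - {"hand": 0, "translation": [-107, -31, 51.5], "angular": [-0.052, 0.183, 0]}
    - {"hand": 0, "translation": [-107, -31, 51.5], "angular": [-0.052, 0.183, 0]}
    - {"hand": 0, "translation": [-107, -31, 51.5], "angular": [-0.052, 0.183, 0]}

```text
t: 15.68
eef_pos: [0.4365, -0.0771, 0.1336]
tool_rot: [-0.206, -0.138, 0.968, -0.029]
contact_force: [0.3, -0.2, -1.1]
gripper_width: 0.316
grasp_force: 79.3
```

Request:
drive_tool:
  commands:
    - {"hand": 0, "translation": [-9, -2.6, 10], "angular": [-0.014, 0.048, 0]}
    - {"hand": 0, "translation": [-18.5, -5.3, 21], "angular": [-0.028, 0.096, 0]}
    - {"hand": 0, "translation": [-27, -7.8, 29], "angular": [-0.036, 0.125, 0]}
    - {"hand": 0, "translation": [-36, -10, 37], "angular": [-0.045, 0.153, 0]}
    - {"hand": 0, "translation": [-42, -12, 42], "angular": [-0.045, 0.153, 0]}
    - {"hand": 0, "translation": [-42, -12, 42], "angular": [-0.045, 0.153, 0]}
    - {"hand": 0, "translation": [-42, -12, 42], "angular": [-0.045, 0.153, 0]}

```text
t: 16.55
eef_pos: [0.3946, -0.0892, 0.1758]
tool_rot: [-0.283, -0.135, 0.949, -0.04]
contact_force: [0.8, 0.2, -2.1]
gripper_width: 0.318
grasp_force: 79.3
```

```bash
python3 - <<'E'
from h import *
o=bot.get_obs();print(o['t'],o['eef_pos'],o['contact_force'],o['q'],toU(o['eef_pos']))
snap('side','s7')
E
```

```text
16.55 [ 0.39455825 -0.08919868  0.17580575] [ 0.75446968  0.21294774 -2.05341137] [ 0.14948136  0.44849364 -0.23553518  1.92441795  0.20836809  1.36125465
  1.65600641] [-0.35961421  0.08485648]
```

View pics/s7.png

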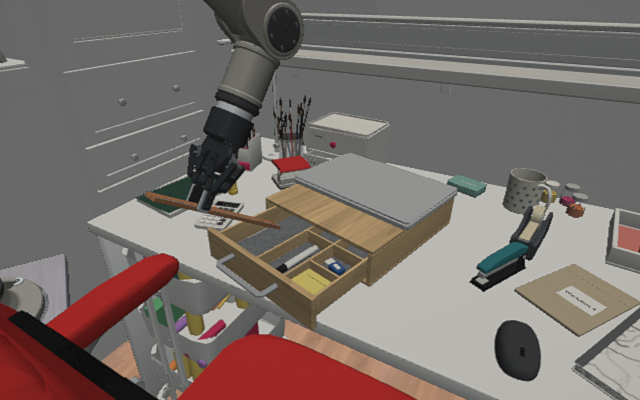

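The ruler is drawn free: its back end at about (280,226) is in front of the board edge. Now lifting and levelling it.

Request:
drive_tool:
  commands:
    - {"hand": 0, "translation": [0, 0, 30], "angular": [0, 0, 0]}
    - {"hand": 0, "translation": [0, 0, 65], "angular": [0, 0, 0]}
    - {"hand": 0, "translation": [5, 1, 95], "angular": [0.02, -0.07, 0]}
    - {"hand": 0, "translation": [20, 5, 120], "angular": [0.05, -0.17, 0]}
    - {"hand": 0, "translation": [40, 11, 130], "angular": [0.085, -0.29, 0]}
    - {"hand": 0, "translation": [60, 17, 130], "angular": [0.115, -0.4, 0]}
    - {"hand": 0, "translation": [80, 23, 130], "angular": [0.145, -0.5, 0]}
    - {"hand": 0, "translation": [95, 27, 130], "angular": [0.161, -0.557, 0]}
    - {"hand": 0, "translation": [100, 29, 130], "angular": [0.161, -0.557, 0]}
    - {"hand": 0, "translation": [100, 29, 130], "angular": [0.161, -0.557, 0]}
    - {"hand": 0, "translation": [100, 29, 130], "angular": [0.161, -0.557, 0]}
    - {"hand": 0, "translation": [100, 29, 130], "angular": [0.161, -0.557, 0]}

```text
t: 18.1
eef_pos: [0.4944, -0.0602, 0.3056]
tool_rot: [-0.0, -0.141, 0.99, 0.0]
contact_force: [-0.1, 0.9, -1.0]
gripper_width: 0.317
grasp_force: 79.3
```

```bash
python3 - <<'E'
from h import *
np.set_printoptions(precision=4,suppress=True)
o=bot.get_obs();print(o['t'],o['eef_pos'],o['tool_rot'],o['joint_vel'])
s=snap('side','s8');w=snap('wrist','w8')
R=bot.outline_of('side','ruler');print([r['score'] for r in R])
for n in ['hole_punch','glue_stick']:
  r=bot.find_in('side',n)[:1];print(n,[(x['score'],x['position']) for x in r])
if R:
    ys,xs=np.nonzero(R[0]['pixels']);print(xs.min(),ys[xs==xs.min()].mean(),xs.max(),ys[xs==xs.max()].mean())
    # expected level ruler ends
e=np.array(o['eef_pos']);u=np.append(toW(1,0)-U,0)
P1=e-.0905*u-[0,0,.011];P2=e+.2095*u-[0,0,.011]
print(proj('side',P1),proj('side',P2)); s=s[:,:,::-1].copy()
for p in(P1,P2): cv2.circle(s,tuple(int(v) for v in proj('side',p)),3,(0,255,0),1)
cv2.imwrite('pics/c8.png',np.hstack([cv2.resize(s[60:320,120:480],(500,360)),cv2.resize(w[:,:,::-1][:,160:480],(290,360))]))
E
```

```text
18.1 [ 0.4944 -0.0602  0.3056] [-0.0004 -0.1411  0.99    0.0001] [ 0.0017 -0.0041  0.0004  0.0012  0.0006 -0.0015  0.0024]
[0.96]
hole_punch [(0.85, [284.3, 171.4])]
glue_stick []
192 130.5 327 101.5
[196.1746 133.3925] [322.4325  99.6268]
```

View pics/c8.png

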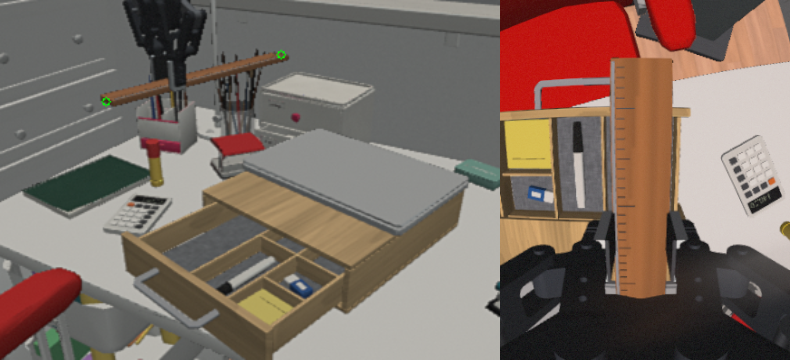

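The ruler is held clear above the unit, and the marker, notes, punch and glue stick are in place. I'll check how level it is against its outline.

```bash
python3 - <<'E'
from h import *
import itertools
o=bot.get_obs();e=np.array(o['eef_pos']);u=np.append(toW(1,0)-U,0);v=np.array([-u[1],u[0],0]);z=np.array([0,0,1.])
for cam in ('side','wrist'):
    snap(cam); M=bot.outline_of(cam,'ruler')
    if not M: print(cam,'none');continue
    M=M[0]['pixels']; best=[]
    for a in np.arange(-.1,.101,.01):
      for dz in (-.021,-.018,-.015,-.012,-.009):
        ax=u*np.cos(a)-z*np.sin(a); n=z*np.cos(a)+u*np.sin(a)
        P=[proj(cam,e+x*ax+y*v+(dz+h)*n) for x,y,h in itertools.product((-.0905,.2095),(-.015,.015),(0,.008))]
        K=np.zeros((400,640),np.uint8);cv2.fillConvexPoly(K,cv2.convexHull(np.float32(P)).astype(np.int32),1);K=K>0
        best.append(((K&M).sum()/(K|M).sum(),round(a,3),dz))
    print(cam,sorted(best)[-4:])
E
```

```text
side [(np.float64(0.7361842105263158), np.float64(0.03), -0.015), (np.float64(0.7657894736842106), np.float64(-0.0), -0.015), (np.float64(0.7850404312668463), np.float64(0.02), -0.015), (np.float64(0.7943548387096774), np.float64(0.01), -0.015)]
wrist [(np.float64(0.7799410599545872), np.float64(0.05), -0.009), (np.float64(0.7808574082221245), np.float64(-0.0), -0.009), (np.float64(0.7810347354536128), np.float64(-0.01), -0.009), (np.float64(0.7815338287435039), np.float64(0.03), -0.009)]
```

Level to within about 0.01 rad, so I'm handing in.

```bash
python3 -c "
from station import bot
print(bot.hand_in())"
```

```text
the job is handed in; nothing more can be done
None
```

The job is handed in: the drawer is open to its stop, the marker lies flat in the pen slot, and the ruler is held level and still about 20 cm above the unit's top, with the sticky notes, hole punch and glue stick apparently where they were.

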